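Lock the hold-down stud on the tilted rocker platform so its toe holds the staining tray

TASK

The white staining tray on the tilted rocker platform needs its hold-down before the rocker may run. Take the quarter-turn stud from the blue block, drop its T-head into the wide opening at the near end of the slotted rail until its collar sits on the rail, slide it along the slot to the round keyhole seat in the middle, and turn it a quarter turn there so that it locks with its orange toe over the tray's rim. Let go of it, and leave the tray and everything else on the bench where they are.

Things in the scene. Friction and masses are not known exactly. Their poses are not given: they have to be found in the camera images.
- stud: Loose quarter-turn stud, 96 mm tall, 0.16 kg, hanging upright by its collar in the blue block. Origin: centre of the T-head's underside; z up the stem; x = long direction of head, neck, wing and toe. Steel T-head 34 (x) x 18 (y) mm, round ends, z 0 to 8; neck 21 (x) x 12 (y), round ends, z 8 to 16; round collar 30 across, z 16 to 20.5; toe and wing above.
- stud_wing (a point): Centre of the stud's black wing grip (axes as the stud's), on the stem's axis 77 mm above the stud's origin. The grip is 46 (x) x 16 (y) x 38 (z) mm with flat sides, to be pinched across its 16 mm thickness.
- stud_toe (a point): Rubber pad under the orange toe, 37 mm from the stem's axis along the stud's +x and 23.5 mm above its origin. The toe, 16 mm wide, z 23.5 to 32 mm, points to +x only and reaches 43 mm from the stem's axis.
- block: Blue parking block, 100 x 60 x 26 mm, fixed. Origin: centre of its underside. The stud hangs in its pocket (39 x 23 mm, long side along the block's x, 20 mm deep, centre 10 mm to the block's -x), the stud's x along the block's x; it lifts straight out.
- platform: Tilted plate of the white see-saw rocker, 152 x 210 mm, fixed, sloping 27 degrees down to the left or half towards the robot. Origin: middle of its upper face; x uphill, y away from the robot along the aluminium rail, z out of the plate. The rail, 48 mm wide, is centred on x = +48 mm, its top 24 mm above the plate. Slot 15 mm wide between 6 mm thick lips; channel below 38 mm wide, 12 mm high.
- loading_opening (a point): Centre of the loading opening near the rail's end next to the robot, level with the rail's top (axes as the platform's): a gap in the lips, 39 mm along the rail x 22 mm across. Only here does the T-head go in or out, long side along the rail, stem square to the plate. With the collar resting on the rail the stud's origin is 16 mm below this level; the head then has 2 mm of play under the lips.
- keyhole_seat (a point): Centre of the keyhole seat, level with the rail's top (axes as the platform's), 70 mm along the slot (+y) from the loading opening: an eight-sided widening, 23 mm across. The neck can turn here only. Turned a quarter turn, either way, it cannot slide on; the toe must then point downhill (platform -x), over the tray's upper rim.
- tray: Loose white staining tray, 88 x 150 x 30 mm, 0.25 kg, on the platform, its lower rim under a fixed steel lip. Origin: centre of its underside; axes as the platform's. Its upper rim ends 19 mm uphill of the platform's origin, 30 mm above the plate; the locked stud's toe passes 1.5 mm above it.
- buffer_bottle: White bottle with a blue cap, 62 mm across, 130 mm tall, bystander at the right. Origin: centre of its underside.
- amber_bottle: Amber bottle with a black cap, 62 mm across, 140 mm tall, bystander at the right. Origin: centre of its underside.
- beaker: Glass beaker, 80 mm across, 95 mm tall, bystander at the left. Origin: centre of its underside.
- flask: Conical flask, 80 mm across, 140 mm tall, bystander at the left. Origin: centre of its underside.
- lab_timer: White bench timer, 72 x 62 x 20 mm, bystander at the right. Origin: centre of its underside.
- marker: Blue marker pen, 137 mm long, bystander lying at the left. Origin: its middle, on its underside.
- petri_dish: Petri dish, 80 mm across, 17 mm high, bystander left of the rocker. Origin: centre of its underside.

How it is judged:
By the outcome, as a careful person would: the job done as asked, in the order asked, and still so for the second after the job is handed in, with the robot touching nothing.
It also fails if it takes over 58 s, if anything falls off the work surface, if the arm or the gripper's body presses on something with over 40 N, if the wrist force passes 120 N, or if a joint passes its speed limit or range.

ROBOT

A 6-joint arm with a two-finger parallel gripper is mounted at the origin on a cart in front of the work surface, level with it; the furniture and walls round the work are solid. World frame = base frame: x ahead of the robot, y to its left, z up, the work surface at z = 0. Lengths are in m, angles in rad, forces in N, time in s.
With the tool pointing down it reaches from about 0.375 to 0.9 m from the base axis. Payload 3.1 kg.
Tool frame: the origin (TCP) lies on the mounting face of the last link; the fingertips stand r.nose_length ahead of it and the grasp point (between the pads) lies 155 mm ahead of it (r.nose_length is the distance from the TCP to the fingertips, in m); z points along the fingers, y is the line along which they close (so a half turn about z gives the same grasp; the last joint's range is limited). The gripper opens to 85 mm and grips with 20 to 120 N. Pads are 22 mm wide; open, the fingers measure 114 mm over their backs; the gripper's body (76 mm by 85 mm) begins 54 mm behind the grasp point. The pads swing forward as they close: fully open they stand 13 mm farther back than shut.
Start: joints at [1.169, 0.527, 1.433, -0, 1.181, -0.178], TCP at [0.139, 0.609, 0.405] pointing down, gripper open.
Joint ranges: [-3.08, 3.08], [-0.75, 2.2], [0.22, 2.44], [-1.43, 4.57], [0, 2.65], [-2.85, 2.85]. Speed limits (rad/s): [2.79, 2.79, 3.14, 3.14, 3.14, 3.14].

INTERFACE

Orientations are given as a unit quaternion [w, x, y, z].
In Python, from cell import r gives the robot as it stands.
- The arm moves only by the tool apply_moves, never from a script. Its argument "increments" is a list of rows, each a list of 7 numbers: the turn, a rotation vector about the tool's x, y, z in degrees, then the shift along the tool's x, y, z in m, then the opening, from 0 (shut) to 1 (fully open). A call has 1 to 5 rows; each row is the pose to reach, as a shift and turn from the pose commanded when the call began, along the tool's axes at that moment; what a row does not reach only later rows make up. A row lasts 1/12 s, in which the tool goes at most 41.7 mm and 7.16 degrees, less where a joint would pass 70% of its speed; a pose out of reach is approached as far as the arm can. A call with a gripper value outside its range is refused whole. The fingers move at their own pace and stop on an object; "newtons" is the grip in N (left out, the last holds). Time passes only in rows, so rows that repeat a pose let the fingers close. It gives the time, the measured TCP pose, the force, the opening and the grip force at its end, in the units of the state.
- r.get_state(): the state, without advancing time (a new reading comes with each control period).
- r.capture(name): name is "scene" or "top" or "wrist"; returns (picture, depth): 480x640x3 uint8, red, green, blue; 480x640 float32, m along the optical axis (not along the pixel's ray), 0 where there is no reading.
- r.camera_params(name): a dict with "fovy" (degrees; the focal length in pixels is half the picture's height over the tangent of half this angle, whatever the lens; pixels are square), "cx", "cy" (the principal point, pixels), "cam_to_world" (4x4, takes a point from camera to world coordinates); the wrist camera has in their place "tool_from_camera" (4x4, takes a point from camera to tool coordinates, whose origin is the TCP and whose axes are the flange's). Camera axes: x right, y up, looking along -z (the intrinsics and any distortion apply to the point x, -y, -z); pixel columns grow to the right and rows downward; lengths in m; the calibration is good to about 2 mm. A picture is of the moment at which its call begins: read the wrist's pose just before it. camera_params takes no time and is no camera call.
- r.close_job(): hands the job in; it is judged then, once.
The state is a dict: "t": time; "joints": joint angles; "qvel": joint speeds; "joint_efforts": joint torques, N m; "tool_pos": TCP position; "ee_rot": TCP orientation; "force": force on the tool from outside, world axes, zero at the start; "moment": the same for the moment, N m; "gripper_width": opening from 0.0 (shut) to 1.0 (fully open); "finger_force": force on a finger pad.
Only numpy, scipy, OpenCV 4.12 (cv2) and the standard library are available. Lean on these libraries where they do the work, as an engineer would, in place of code of your own. Each camera call takes 0.05 s, during which the arm holds its last target. There are 200 camera calls.

## Working session

There is one attempt and no reset: what is moved stays moved. The work goes in short steps, Python scripts to look and compute and a tool call to move; the robot and the scene stay as the last step left them, time stands still between calls to the robot, and variables do not carry over. Pictures are saved under pics/ and viewed, at most 10 in all, crops included, and the job is handed in when it is done.

Besides the shell and the picture viewer there is one more tool, called after ">>>" as name([rows], argument=value, ...), one row to a line, values as JSON. apply_moves: Moves the arm, as the interface text tells. Its arguments: {"type":"object","properties":{"increments":{"type":"array"},"newtons":{"type":"number"}},"required":["increments"]}

```bash
ls; mkdir -p pics
python3 - <<'E'
from cell import r
import cv2,numpy as np
s=r.get_state();print(s, r.nose_length)
for n in("scene","top"):
    p,d=r.capture(n);cv2.imwrite(f"pics/{n}0.png",p[:,:,::-1]);np.save(f"pics/{n}0.npy",d);print(n,r.camera_params(n))
print(r.camera_params("wrist"))
E
```

```text
pics
{'t': 0.0, 'joints': array([ 1.16853948e+00,  5.28476137e-01,  1.43391749e+00,  3.71225091e-05,
        1.18140512e+00, -1.78512599e-01]), 'qvel': array([ 0.00049235,  0.00090781,  0.00040044, -0.00017407, -0.00142315,
       -0.00085448]), 'joint_efforts': array([-8.80335028e-04, -4.42345154e+01, -1.78026527e+01, -4.60152514e-04,
        8.35897081e-03,  5.61321187e-06]), 'tool_pos': array([0.13851217, 0.60910023, 0.40372225]), 'ee_rot': array([-3.32269475e-04,  1.11645872e-01,  9.93747444e-01, -1.05194789e-03]), 'force': array([0.1530056 , 0.46022825, 0.25581303]), 'moment': array([ 0.04684722,  0.00988902, -0.01755824]), 'finger_force': 0.0, 'gripper_width': 1.0024449285234958} 0.1734
scene {'fovy': 49.15211349018295, 'cx': 306.38149446370613, 'cy': 238.9516348550479, 'cam_to_world': array([[ 0.89024368,  0.30175971, -0.3411851 , -0.08088185],
       [-0.45521604,  0.61515839, -0.64370685, -1.06473714],
       [ 0.01563808,  0.72836888,  0.68500673,  1.19423964],
       [ 0.        ,  0.        ,  0.        ,  1.        ]])}
top {'fovy': 57.267881721501844, 'cx': 327.94179254081564, 'cy': 238.5401629754053, 'cam_to_world': array([[-1.51518062e-02,  9.94008154e-01, -1.08250696e-01,
         3.36646640e-01],
       [-9.99883182e-01, -1.52805126e-02, -3.59517527e-04,
        -5.32310171e-02],
       [-2.01148947e-03,  1.08232602e-01,  9.94123563e-01,
         1.63515671e+00],
       [ 0.00000000e+00,  0.00000000e+00,  0.00000000e+00,
         1.00000000e+00]])}
{'fovy': 62.57268772376761, 'cx': 315.82516291104594, 'cy': 234.92535735814963, 'tool_from_camera': array([[-1.04365688e-03,  9.47797105e-01,  3.18872322e-01,
         8.06545332e-02],
       [ 9.99999455e-01,  9.88529054e-04,  3.34714951e-04,
         7.21180555e-05],
       [ 2.02730717e-06,  3.18872498e-01, -9.47797621e-01,
         3.18931260e-02],
       [ 0.00000000e+00,  0.00000000e+00,  0.00000000e+00,
         1.00000000e+00]])}
```

View pics/top0.png

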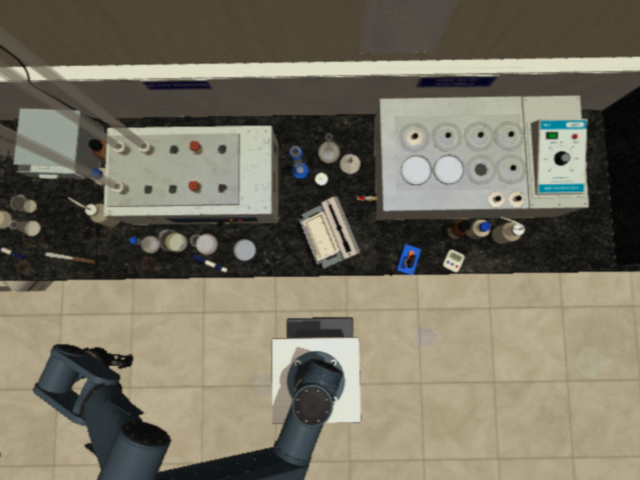

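View pics/scene0.png

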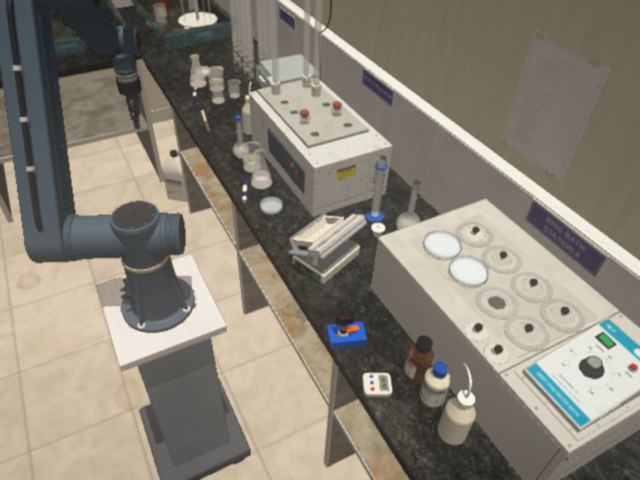

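The top view has the rocker at about (328,232) with its rail on the right side, and the block and stud at about (409,259). In the scene view the rocker is at (325,245) and the block at (347,333). I'll enlarge both crops and deproject them.

```bash
cat > h.py <<'E'
import numpy as np,cv2
from scipy.spatial.transform import Rotation as R
from cell import r
def q2R(q): return R.from_quat(np.r_[q[1:],q[0]]).as_matrix()
def cam2world(n,s=None):
    c=r.camera_params(n)
    if n!="wrist": return c,c["cam_to_world"]
    T=np.eye(4);T[:3,:3]=q2R(s["ee_rot"]);T[:3,3]=s["tool_pos"]
    return c,T@c["tool_from_camera"]
def ray(c,T,u,v):
    f=240/np.tan(np.radians(c["fovy"]/2))
    return T[:3,:3]@np.array([(u-c["cx"])/f,-(v-c["cy"])/f,-1]),T[:3,3]
def cloud(c,T,d):
    f=240/np.tan(np.radians(c["fovy"]/2));v,u=np.mgrid[:480,:640]
    P=np.stack([(u-c["cx"])/f*d,-(v-c["cy"])/f*d,-d],-1)
    return P@T[:3,:3].T+T[:3,3]
def proj(c,T,p):
    f=240/np.tan(np.radians(c["fovy"]/2));q=(np.asarray(p)-T[:3,3])@T[:3,:3]
    return np.stack([c["cx"]-f*q[...,0]/q[...,2],c["cy"]+f*q[...,1]/q[...,2]],-1)
E
python3 - <<'E'
from h import *
for n,pts,box in(("top",[(409,259),(403,270),(320,240),(341,230),(333,200),(355,258),(305,225)],(285,185,165,100)),("scene",[(347,338),(345,321),(348,328)],(270,190,120,170))):
    c,T=cam2world(n);d=np.load(f"pics/{n}0.npy");P=cloud(c,T,d)
    for u,v in pts: print(n,u,v,P[v,u].round(3))
p=cv2.imread("pics/top0.png")[185:285,285:450];a=cv2.resize(p,None,fx=4.8,fy=4.8,interpolation=cv2.INTER_CUBIC)
cv2.imwrite("pics/c0.png",a)
E
```

```text
top 409 259 [ 0.428 -0.336  0.094]
top 403 270 [ 0.392 -0.325  0.024]
top 320 240 [ 0.501 -0.024  0.085]
top 341 230 [ 0.53  -0.098  0.124]
top 333 200 [ 0.631 -0.072  0.15 ]
top 355 258 [ 0.441 -0.153 -0.004]
top 305 225 [0.554 0.028 0.096]
scene 347 338 [ 0.421 -0.365  0.027]
scene 345 321 [ 0.419 -0.35   0.085]
scene 348 328 [ 0.434 -0.346  0.042]
```

View pics/c0.png

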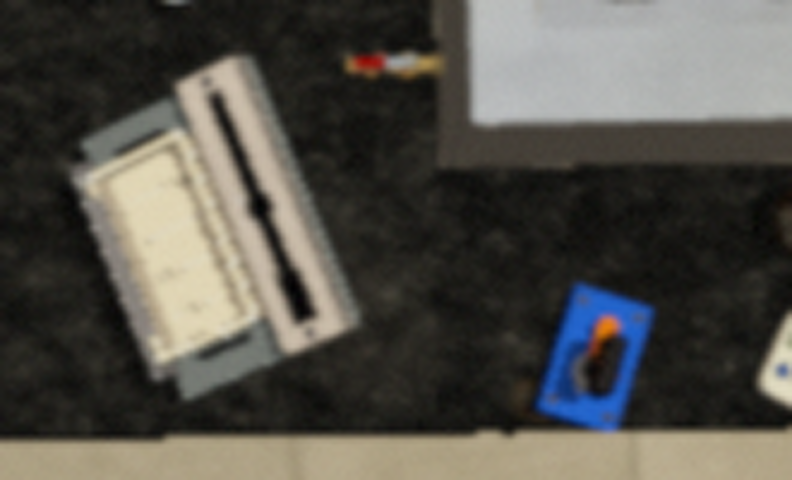

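The enlarged crop shows the keyhole at (260,207), which is top pixel (339.2,228.1), and the opening at (298,300), top pixel (347,247.5). Downhill is to the left. The block's long axis is at about -18° yaw, with the toe pointing away from the robot. Next I'll move over the rocker for a wrist view.

```bash
cat >> h.py <<'E'
def down(yaw): # tool x at yaw, tool z down
    a=np.radians(yaw);x=np.array([np.cos(a),np.sin(a),0]);z=np.array([0,0,-1.]);return np.stack([x,np.cross(z,x),z],1)
def plan(p,M,wps,dp=3,da=1):
    for q,N in wps:
        w=np.round(np.degrees(R.from_matrix(M.T@N).as_rotvec()),da);t=np.round(M.T@(q-p),dp)
        print(w.tolist(),t.tolist(),"|",round(np.linalg.norm(w),1),round(np.linalg.norm(t),3))
        p=p+M@t;M=M@R.from_rotvec(np.radians(w)).as_matrix()
    return p,M
def now():
    s=r.get_state();return s["tool_pos"],q2R(s["ee_rot"])
E
python3 - <<'E'
from h import *
p,M=now()
az0,r0,y0=77.2,.625,167.2;w=[]
for k in range(1,6):
    f=k/5;a=np.radians(az0+f*(-6-az0));rr=r0+f*(.49-r0)
    w.append((np.array([rr*np.cos(a),rr*np.sin(a),.40+.04*f]),down(y0+f*(22-y0))))
plan(p,M,w)
E
```

```text
[-0.1, 0.0, 29.0] [-0.171, -0.052, -0.004] | 29.0 0.179
[-0.0, 0.0, 29.1] [-0.171, -0.014, -0.008] | 29.1 0.172
[-0.0, 0.0, 29.0] [-0.162, 0.02, -0.008] | 29.0 0.163
[0.0, 0.0, 29.0] [-0.148, 0.051, -0.008] | 29.0 0.157
[0.0, 0.0, 29.1] [-0.127, 0.075, -0.008] | 29.1 0.148
```

>>> apply_moves([
  [0,0,6,-0.034,-0.01,-0.001,1],
  [0,0,12,-0.068,-0.021,-0.002,1],
  [0,0,17,-0.103,-0.031,-0.003,1],
  [0,0,23,-0.137,-0.042,-0.004,1],
  [0,0,29,-0.171,-0.052,-0.004,1],
])

```text
t: 0.52
tool_pos: [0.2949, 0.5197, 0.4084]
ee_rot: [-0.0, 0.359, 0.933, -0.0]
force: [0.4, 0.5, -0.5]
gripper_width: 1.0
finger_force: 0.0
```

>>> apply_moves([
  [0,0,6,-0.034,-0.003,-0.002,1],
  [0,0,12,-0.068,-0.006,-0.004,1],
  [0,0,17,-0.103,-0.009,-0.005,1],
  [0,0,23,-0.137,-0.012,-0.006,1],
  [0,0,29,-0.171,-0.014,-0.008,1],
])

```text
t: 0.93
tool_pos: [0.4126, 0.3947, 0.4162]
ee_rot: [-0.0, 0.582, 0.814, -0.001]
force: [1.2, 1.1, -0.3]
gripper_width: 1.0
finger_force: 0.0
```

>>> apply_moves([
  [0,0,6,-0.032,0.004,-0.002,1],
  [0,0,12,-0.065,0.008,-0.004,1],
  [0,0,17,-0.097,0.012,-0.005,1],
  [0,0,23,-0.13,0.016,-0.006,1],
  [0,0,29,-0.162,0.02,-0.008,1],
])

```text
t: 1.35
tool_pos: [0.4844, 0.2482, 0.4242]
ee_rot: [-0.0, 0.767, 0.642, -0.001]
force: [0.1, 0.1, 0.3]
gripper_width: 1.0
finger_force: 0.0
```

>>> apply_moves([
  [0,0,6,-0.03,0.01,-0.002,1],
  [0,0,12,-0.06,0.02,-0.004,1],
  [0,0,17,-0.089,0.03,-0.005,1],
  [0,0,23,-0.118,0.041,-0.006,1],
  [0,0,29,-0.148,0.051,-0.008,1],
])

```text
t: 1.77
tool_pos: [0.509, 0.0939, 0.4323]
ee_rot: [-0.0, 0.903, 0.43, -0.0]
force: [1.0, 0.2, -0.2]
gripper_width: 1.003
finger_force: 0.0
```

>>> apply_moves([
  [0,0,6,-0.025,0.015,-0.002,1],
  [0,0,12,-0.05,0.03,-0.004,1],
  [0,0,17,-0.076,0.045,-0.005,1],
  [0,0,23,-0.102,0.06,-0.006,1],
  [0,0,29,-0.127,0.075,-0.008,1],
])

```text
t: 2.18
tool_pos: [0.4872, -0.052, 0.4403]
ee_rot: [-0.0, 0.982, 0.19, -0.001]
force: [0.5, 0.4, -0.1]
gripper_width: 0.999
finger_force: 0.0
```

Run:
```python
from h import *
import pickle
s=r.get_state();p,d=r.capture("wrist");pickle.dump((s,p,d),open("pics/w1.pkl","wb"))
cv2.imwrite("pics/w1.png",p[:,:,::-1]);print(s["joints"],s["tool_pos"])
```

```text
[-3.34873070e-01  2.99675743e-01  1.71858518e+00 -5.71588679e-05
  1.12458793e+00  8.54123086e-01] [ 0.48716661 -0.05200192  0.44034655]
```

View pics/w1.png

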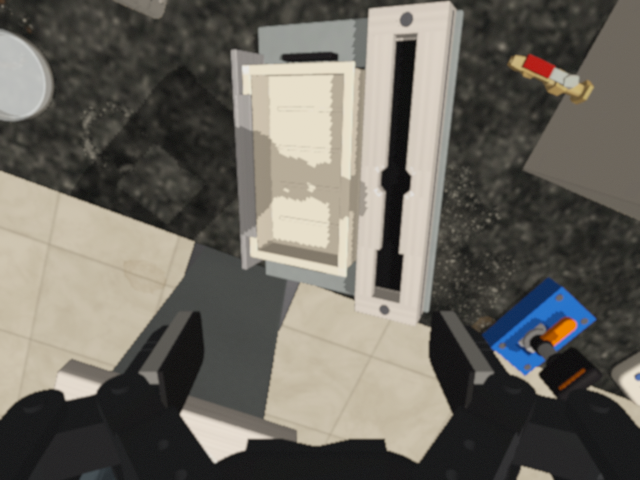

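The wrist view shows the whole rail: the keyhole at about (396,181), the opening around (391,275), and the tray on the left. The block and stud are at the lower right, around (545,330). I'll fit the rail plane and rectify it.

Run:
```python
from h import *
import pickle
s,im,d=pickle.load(open("pics/w1.pkl","rb"));c,T=cam2world("wrist",s);P=cloud(c,T,d)
m=np.zeros((480,640),np.uint8);cv2.fillPoly(m,[np.array([(372,25),(385,25),(372,240),(366,240)])],1);cv2.fillPoly(m,[np.array([(425,25),(444,25),(419,250),(410,250)])],1)
Q=P[(m>0)&(d>0)]
for _ in range(3):
    o=Q.mean(0);n=np.linalg.svd(Q-o)[2][2];n*=np.sign(n[2]);e=(Q-o)@n;Q=Q[abs(e)<max(2*e.std(),.0005)]
print("n",n,"rms",e.std(),"tilt",np.degrees(np.arccos(n[2])),len(Q))
def onp(u,v):
    w,t=ray(c,T,u,v);return t+w*((o-t)@n)/(w@n)
print("corners len", np.linalg.norm(onp(369,10)-onp(357,311)), np.linalg.norm(onp(369,10)-onp(455,3)),onp(396,181),onp(391,275))
yd=np.cross(n,np.array([0,0,1.]));yd/=np.linalg.norm(yd);yd*=np.sign(yd[0]);xd=np.cross(yd,n);print("y",yd,np.degrees(np.arctan2(yd[1],yd[0])),"x",xd)
k=onp(396,181)
# rectified: columns= yd from -110..+100 mm(3.5px/mm), rows = xd -30..30
S=3.5;Y,X=np.meshgrid(np.arange(-.115,.105,.001/S),np.arange(.05,-.05,-.001/S))
W=k+X[...,None]*xd+Y[...,None]*yd
uv=proj(c,T,W).astype(np.float32)
a=cv2.remap(im,uv[...,0],uv[...,1],cv2.INTER_CUBIC);a=cv2.convertScaleAbs(a,alpha=1.3)
print(a.shape);cv2.imwrite("pics/rect.png",a[:,:,::-1])
np.savez("pics/rail.npz",n=n,yd=yd,xd=xd,k=k)
```

```text
n [-0.16383339  0.42272602  0.8913256 ] rms 0.0005753912159162862 tilt 26.959702924620824 5058
corners len 0.2087926622542043 0.05096790344250594 [ 0.53762599 -0.0903748   0.14477547] [ 0.47402241 -0.11656119  0.14550391]
y [ 0.93242136  0.36137295 -0.        ] 21.18453750811534 x [ 0.32210096 -0.83109103  0.45336373]
(350, 770, 3)
```

View pics/rect.png

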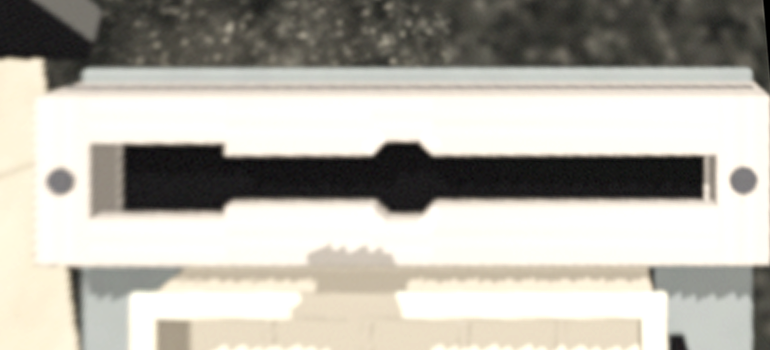

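Rectified, the opening spans columns 91–224 and the keyhole is centred at column 404, so they are 70.4 mm apart. The slot centre is at row 178, and the 27° tilt is confirmed. Next I'll move over the block.

Run:
```python
from h import *
p,M=now()
plan(p,M,[(np.array([.46,-.19,.43]),down(2)),(np.array([.425,-.335,.40]),down(-18))])
```

```text
[0.2, 0.1, 19.5] [-0.075, 0.115, 0.011] | 19.5 0.138
[0.0, -0.0, 20.0] [-0.04, 0.143, 0.031] | 20.0 0.152
```

>>> apply_moves([
  [0.1,0,5,-0.019,0.029,0.003,1],
  [0.2,0.1,10,-0.038,0.058,0.006,1],
  [0.2,0.1,15,-0.056,0.086,0.008,1],
  [0.2,0.1,19.5,-0.075,0.115,0.011,1],
])

```text
t: 2.57
tool_pos: [0.4613, -0.1865, 0.4295]
ee_rot: [-0.002, 1.0, 0.022, 0.0]
force: [0.6, 0.8, 0.1]
gripper_width: 1.0
finger_force: 0.0
```

>>> apply_moves([
  [0,0,5,-0.01,0.036,0.008,1],
  [0,0,10,-0.02,0.072,0.016,1],
  [0,0,15,-0.03,0.107,0.023,1],
  [0,0,20,-0.04,0.143,0.031,1],
  [0,0,20,-0.04,0.143,0.031,1],
])

```text
t: 2.98
tool_pos: [0.4274, -0.3359, 0.3966]
ee_rot: [-0.0, 0.988, -0.154, 0.0]
force: [0.0, -0.1, 1.1]
gripper_width: 0.998
finger_force: 0.0
```

Run:
```python
from h import *
import pickle
s=r.get_state();p,d=r.capture("wrist");pickle.dump((s,p,d),open("pics/w2.pkl","wb"))
cv2.imwrite("pics/w2.png",p[:,:,::-1]);print(s["joints"],s["tool_pos"])
```

```text
[-8.71872114e-01  4.28552601e-01  1.64637662e+00  8.23735240e-04
  1.06694926e+00  1.00842988e+00] [ 0.4274346  -0.33591693  0.39661083]
```

View pics/w2.png

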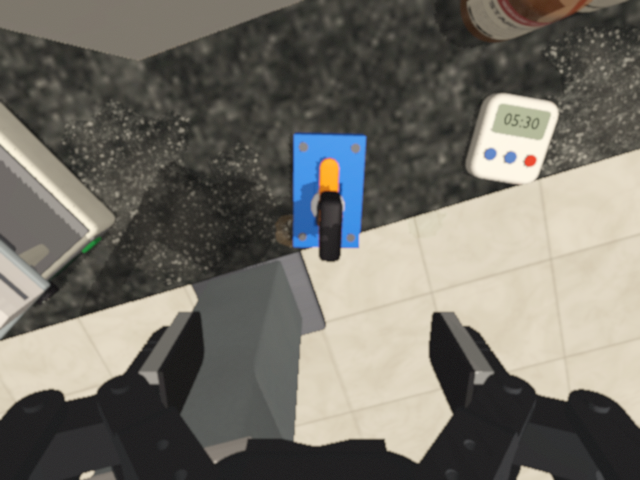

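The stud is upright in the block at about (330,205), and its wing top spans rows 195–260. The block's top face runs from (294,135) to (366,136) and down to row 248. I'll measure both.

Run:
```python
from h import *
import pickle
s,im,d=pickle.load(open("pics/w2.pkl","rb"));c,T=cam2world("wrist",s);P=cloud(c,T,d)
def rect(name,X):
    b=cv2.minAreaRect((X[:,:2]*1000).astype(np.float32));q=cv2.boxPoints(b)
    e=q[1]-q[0] if np.linalg.norm(q[1]-q[0])>np.linalg.norm(q[2]-q[1]) else q[2]-q[1];e=e*np.sign(e[0])
    print(name,b[0],b[1],"yaw",np.degrees(np.arctan2(e[1],e[0])),"z",np.median(X[:,2]),X[:,2].max(),len(X))
hsv=cv2.cvtColor(im,cv2.COLOR_RGB2HSV);box=np.zeros((480,640),bool);box[110:275,270:390]=1
B=box&(hsv[...,0]>100)&(hsv[...,0]<125)&(hsv[...,1]>120)&(P[...,2]>.022)&(P[...,2]<.030)
zt=P[...,2][B];print("blk z",np.median(zt))
v,u=np.nonzero(B)
X=np.array([(lambda w,t:t+w*(.026-t[2])/w[2])(*ray(c,T,a,b)) for a,b in zip(u,v)])
rect("block",X)
Wm=box&(P[...,2]>.102)&(P[...,2]<.112);rect("wing top",P[Wm])
v,u=np.nonzero(Wm);zz=np.median(P[Wm][:,2]);print(u.min(),u.max(),v.min(),v.max(),zz)
O=box&(hsv[...,0]<20)&(hsv[...,1]>150)&(P[...,2]>.036);rect("toe",P[O])
```

```text
blk z 0.02473677323824164
block (432.4457702636719, -347.44140625) (59.82659149169922, 99.75538635253906) yaw -19.021162 z 0.026000000000000023 0.02600000000000008 5098
wing top (422.65020751953125, -344.2358093261719) (15.273832321166992, 44.966163635253906) yaw -19.637081 z 0.10437441450584162 0.10676283880570092 1268
319 341 200 261 0.10437441450584162
toe (467.2859191894531, -357.76800537109375) (15.787781715393066, 77.2763671875) yaw -16.340736 z 0.04075002808303607 0.36472983784510676 570
```

Block and wing agree: stud axis at (0.4228, -0.3442), yaw -19.2°. Now the approach and grasp.

Run:
```python
from h import *
p,M=now()
plan(p,M,[(np.array([.4228,-.3442,.32]),down(-19.2)),(np.array([.4228,-.3442,.243]),down(-19.2))],4)
```

```text
[-0.2, 0.1, 1.6] [-0.0013, 0.0123, 0.0769] | 1.6 0.078
[-0.0, -0.0, 0.0] [-0.0, 0.0001, 0.077] | 0.0 0.077
```

>>> apply_moves([
  [-0.1,0.1,0.8,-0.001,0.006,0.025,1],
  [-0.2,0.1,1.6,-0.0013,0.0123,0.05,1],
  [-0.2,0.1,1.6,-0.0013,0.0123,0.077,1],
  [-0.2,0.1,1.6,-0.0013,0.0123,0.077,1],
  [-0.2,0.1,1.6,-0.0013,0.0123,0.077,1],
])

```text
t: 3.45
tool_pos: [0.4238, -0.3397, 0.3202]
ee_rot: [-0.002, 0.987, -0.164, -0.001]
force: [0.2, -0.1, 0.8]
gripper_width: 0.997
finger_force: 0.0
```

Run:
```python
from h import *
p,M=now();print(p,M[:,2])
plan(p,M,[(np.array([.4228,-.3442,.243]),down(-19.2))],4)
```

```text
[ 0.42375078 -0.33970398  0.32019491] [-0.00112306  0.0035282  -0.99999315]
[-0.2, 0.1, 0.4] [0.0007, 0.0048, 0.0772] | 0.5 0.077
```

The y position is off from what I commanded, so I'll check how noisy and how settled the pose reading is.

>>> apply_moves([
  [0,0,0,0,0,0,1],
])

```text
t: 3.53
tool_pos: [0.4244, -0.3406, 0.3221]
ee_rot: [0.0, 0.987, -0.164, 0.001]
force: [1.4, 0.0, 1.0]
gripper_width: 1.001
finger_force: 0.0
```

>>> apply_moves([
  [0,0,0,0,0,0,1],
])

```text
t: 3.62
tool_pos: [0.4245, -0.341, 0.3228]
ee_rot: [0.001, 0.987, -0.164, 0.002]
force: [-0.1, 0.2, -0.4]
gripper_width: 0.998
finger_force: 0.0
```

>>> apply_moves([
  [0,0,0,0,0.01,0,1],
  [0,0,0,0,0.01,0,1],
  [0,0,0,0,0.01,0,1],
])

```text
t: 3.87
tool_pos: [0.4206, -0.3514, 0.3221]
ee_rot: [0.001, 0.986, -0.165, 0.002]
force: [-0.1, -0.4, 0.4]
gripper_width: 0.998
finger_force: 0.0
```

>>> apply_moves([
  [0,0,0,0,0,0,1],
  [0,0,0,0,0,0,1],
])

```text
t: 4.03
tool_pos: [0.4204, -0.3506, 0.3213]
ee_rot: [-0.0, 0.986, -0.165, 0.001]
force: [1.1, 0.3, -0.5]
gripper_width: 1.003
finger_force: 0.0
```

```bash
cat >> h.py <<'E'
def rect(name,X):
    b=cv2.minAreaRect((X[:,:2]*1000).astype(np.float32));q=cv2.boxPoints(b)
    e=q[1]-q[0] if np.linalg.norm(q[1]-q[0])>np.linalg.norm(q[2]-q[1]) else q[2]-q[1];e=e*np.sign(e[0])
    print(name,b[0],b[1],"yaw",np.degrees(np.arctan2(e[1],e[0])),"z",np.median(X[:,2]),len(X))
E
python3 - <<'E'
from h import *
for i in range(2):
    s=r.get_state();im,d=r.capture("wrist");c,T=cam2world("wrist",s);P=cloud(c,T,d)
    print(s["tool_pos"],q2R(s["ee_rot"])[:,2])
    near=(np.hypot(P[...,0]-.4228,P[...,1]+.3442)<.1)
    hsv=cv2.cvtColor(im,cv2.COLOR_RGB2HSV)
    B=near&(hsv[...,0]>100)&(hsv[...,0]<125)&(hsv[...,1]>120)&(P[...,2]>.022)&(P[...,2]<.030);rect("block",P[B])
    rect("wing",P[near&(P[...,2]>.1)&(P[...,2]<.113)])
plan(*now(),[(np.array([.4228,-.3442,.243]),down(-19.2))],4)
E
```

```text
[ 0.42042547 -0.3506099   0.32134087] [ 1.74892185e-03 -2.39308483e-04 -9.99998442e-01]
block (431.9404296875, -347.2470703125) (60.27388381958008, 100.31636810302734) yaw -19.127567 z 0.024756517810112205 8012
wing (422.9504089355469, -344.2012939453125) (16.32805824279785, 45.31682205200195) yaw -18.851364 z 0.10430983221408323 2484
[ 0.42041954 -0.35053643  0.3212012 ] [ 1.55152003e-03 -3.75703079e-06 -9.99998796e-01]
block (431.7030944824219, -347.27520751953125) (60.17621994018555, 100.53952026367188) yaw -19.142586 z 0.024737372696581994 8006
wing (422.9408264160156, -344.1400451660156) (16.227460861206055, 45.81015396118164) yaw -18.848907 z 0.10425583955672343 2489
[-0.0, -0.1, 0.3] [0.0001, -0.0067, 0.0782] | 0.3 0.078
```

>>> apply_moves([
  [0,-0.1,0.3,0,-0.0067,0.005,1],
  [0,-0.1,0.3,0,-0.0067,0.03,1],
  [0,-0.1,0.3,0,-0.0067,0.055,1],
  [0,-0.1,0.3,0,-0.0067,0.072,1],
  [0,-0.1,0.3,0,-0.0067,0.078,1],
])

```text
t: 4.55
tool_pos: [0.4223, -0.3429, 0.2403]
ee_rot: [-0.002, 0.986, -0.167, -0.002]
force: [-0.8, 0.2, -0.2]
gripper_width: 1.0
finger_force: 0.0
```

>>> apply_moves([
  [0,0,0,0,0,0,1],
  [0,0,0,0,0,0,1],
])

```text
t: 4.72
tool_pos: [0.423, -0.3441, 0.2431]
ee_rot: [-0.0, 0.986, -0.167, -0.0]
force: [-0.6, 0.3, -0.6]
gripper_width: 1.0
finger_force: 0.0
```

Run:
```python
from h import *
plan(*now(),[(np.array([.4228,-.3442,.243]),down(-19.0))],4)
```

```text
[-0.0, 0.0, -0.2] [-0.0002, 0.0002, 0.0001] | 0.2 0.0
```

>>> apply_moves([
  [0,0,0,0,0,0,0],
  [0,0,0,0,0,0,0],
  [0,0,0,0,0,0,0],
  [0,0,0,0,0,0,0],
  [0,0,0,0,0,0,0],
], newtons=80)

```text
t: 5.13
tool_pos: [0.4229, -0.3443, 0.2437]
ee_rot: [0.0, 0.986, -0.167, 0.0]
force: [0.6, -0.4, 0.1]
gripper_width: 0.297
finger_force: 0.0
```

>>> apply_moves([
  [0,0,0,0,0,0,0],
  [0,0,0,0,0,0,0],
  [0,0,0,0,0,0,0],
])

```text
t: 5.38
tool_pos: [0.423, -0.3446, 0.2438]
ee_rot: [0.0, 0.986, -0.167, 0.0]
force: [-0.9, -0.4, 5.4]
gripper_width: 0.176
finger_force: 82.4
```

The stud is gripped at 82 N with a width matching 16 mm. Next I'll lift it and plan a hover 45 mm uphill of the opening, at the insertion orientation, to re-measure from close by.

```bash
cat >> h.py <<'E'
_f=np.load("pics/rail.npz");n,yd,xd,k=[_f[i] for i in("n","yd","xd","k")]
RT=np.stack([yd,xd,-n],1);L=.2336
O=k-.0697*yd-.0009*xd+np.array([0,0,.0013])
def tcp(a,b,h,O=O): return O+a*yd+b*xd+(h+L)*n   # stud origin at a along rail, b uphill, h above rail top
E
python3 - <<'E'
from h import *
p,M=now();print(np.linalg.det(RT),p)
A=(p+[0,0,.13],M);B=(tcp(0,.045,.045),RT)
m=R.from_rotvec(R.from_matrix(M.T@RT).as_rotvec()*.5);mid=(.5*(A[0]+B[0])+[.03,0,0.01],M@m.as_matrix())
print(mid[0],B[0]);plan(p,M,[A,mid,B])
E
```

```text
1.0000000000000002 [ 0.42296237 -0.34455656  0.24376806]
[ 0.46207963 -0.18949935  0.40408009] [ 0.44119689 -0.03444214  0.41439212]
[0.0, 0.0, 0.0] [0.0, 0.0, -0.13] | 0.0 0.13
[-12.9, 4.7, -19.8] [-0.014, -0.159, -0.03] | 24.1 0.162
[-12.9, 4.8, -19.8] [-0.018, -0.149, -0.047] | 24.1 0.157
```

>>> apply_moves([
  [0,0,0,0,0,-0.01,0],
  [0,0,0,0,0,-0.04,0],
  [0,0,0,0,0,-0.07,0],
  [0,0,0,0,0,-0.1,0],
  [0,0,0,0,0,-0.13,0],
])

```text
t: 5.8
tool_pos: [0.4225, -0.3438, 0.3743]
ee_rot: [-0.001, 0.986, -0.167, -0.001]
force: [1.0, -0.4, -1.3]
gripper_width: 0.175
finger_force: 81.4
```

>>> apply_moves([
  [-2.6,0.9,-4,-0.003,-0.032,-0.006,0],
  [-5.2,1.9,-7.9,-0.006,-0.064,-0.012,0],
  [-7.7,2.8,-11.9,-0.008,-0.095,-0.018,0],
  [-10.3,3.8,-15.8,-0.011,-0.127,-0.024,0],
  [-12.9,4.7,-19.8,-0.014,-0.159,-0.03,0],
])

```text
t: 6.22
tool_pos: [0.4616, -0.1879, 0.4035]
ee_rot: [0.117, 0.993, 0.007, 0.021]
force: [0.7, -0.6, -1.2]
gripper_width: 0.179
finger_force: 81.8
```

>>> apply_moves([
  [-2.6,1,-4,-0.004,-0.03,-0.009,0],
  [-5.2,1.9,-7.9,-0.007,-0.06,-0.019,0],
  [-7.7,2.9,-11.9,-0.011,-0.089,-0.028,0],
  [-10.3,3.8,-15.8,-0.014,-0.119,-0.038,0],
  [-12.9,4.8,-19.8,-0.018,-0.149,-0.047,0],
])

```text
t: 6.63
tool_pos: [0.4401, -0.0325, 0.4138]
ee_rot: [0.229, 0.956, 0.18, 0.043]
force: [0.1, 1.1, -1.0]
gripper_width: 0.184
finger_force: 81.8
```

>>> apply_moves([
  [0,0,0,0,0,0,0],
  [0,0,0,0,0,0,0],
  [0,0,0,0,0,0,0],
])

```text
t: 6.88
tool_pos: [0.4409, -0.034, 0.4137]
ee_rot: [0.228, 0.956, 0.178, 0.043]
force: [0.4, -0.4, -1.3]
gripper_width: 0.174
finger_force: 82.1
```

Run:
```python
from h import *
import pickle
s=r.get_state();im,d=r.capture("wrist");pickle.dump((s,im,d),open("pics/w3.pkl","wb"))
cv2.imwrite("pics/w3.png",im[:,:,::-1]);print(s["joints"],s["tool_pos"])
plan(*now(),[(tcp(0,.045,.045),RT)],4)
```

```text
[-0.22408361  0.2606706   1.92319016 -0.57042906  0.76675729  1.35656016] [ 0.44092184 -0.03402346  0.41365929]
[-0.1, 0.0, -0.1] [0.0001, 0.0002, -0.0008] | 0.1 0.001
```

View pics/w3.png

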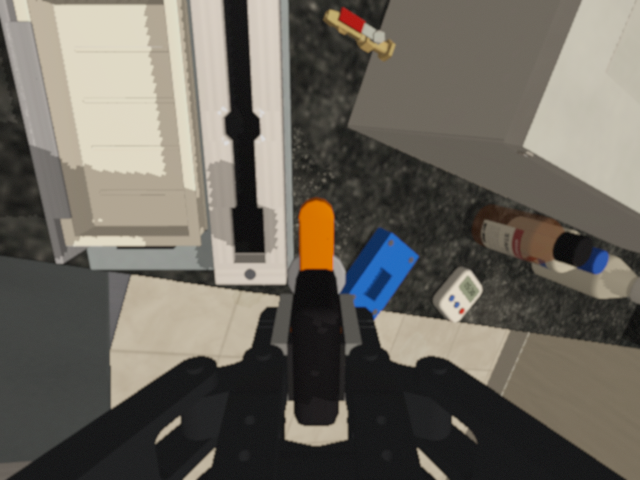

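The opening is at about (248,232) and the keyhole at (241,125), both clear of the stud. The toe tip is at (317,205), centred on the tool. I'll re-measure numerically.

Run:
```python
from h import *
import pickle
s,im,d=pickle.load(open("pics/w3.pkl","rb"));c,T=cam2world("wrist",s);P=cloud(c,T,d)
m=np.zeros((480,640),np.uint8);cv2.fillPoly(m,[np.array([(200,10),(218,10),(228,250),(218,250)])],1);cv2.fillPoly(m,[np.array([(262,10),(276,10),(282,250),(270,250)])],1)
Q=P[(m>0)&(d>0)]
for _ in range(4):
    o=Q.mean(0);nn=np.linalg.svd(Q-o)[2][2];nn*=np.sign(nn[2]);e=(Q-o)@nn;Q=Q[abs(e)<max(2*e.std(),.0005)]
print("n",nn,n,"height vs O:",(o-O)@n,"rms",e.std())
S=5.;y=np.arange(-.035,.1,.001/S);x=np.arange(.03,-.03,-.001/S);Y,X=np.meshgrid(y,x)
W=O+X[...,None]*xd+Y[...,None]*yd
uv=proj(c,T,W).astype(np.float32);a=cv2.remap(im,uv[...,0],uv[...,1],cv2.INTER_CUBIC)
cv2.imwrite("pics/rect3.png",a[:,:,::-1]);g=a.max(2)
def edges(v,ax,lab):
    e=np.nonzero(np.diff((v<90).astype(int)))[0];print(lab,(ax[e]*1000).round(1))
for yy in(-10,-5,0,5,10,30,40,66,70,74,85): edges(g[:,np.argmin(abs(y-yy/1000))],x,f"across at y={yy}")
for xx in(-9,-8.5,8,9,0): edges(g[np.argmin(abs(x-xx/1000))],y,f"along at x={xx}")
```

```text
n [-0.16352385  0.42257324  0.89145488] [-0.16383339  0.42272602  0.8913256 ] height vs O: -0.0012879668767670322 rms 0.0005671716125003054
across at y=-10 [ 29.2   9.6 -10. ]
across at y=-5 [ 29.2   9.6 -10.6]
across at y=0 [ 29.2   9.6 -10.6]
across at y=5 [ 29.2   9.6 -10.6]
across at y=10 [ 29.2   9.6 -10.4]
across at y=30 [29.4  5.8 -7.2]
across at y=40 [29.2  5.8 -7. ]
across at y=66 [ 29.    9.8 -10.4]
across at y=70 [ 29.2   9.8 -10.4]
across at y=74 [ 29.2   9.6 -10.4]
across at y=85 [29.   6.  -6.6]
along at x=-9 [-12.   18.8  63.6  75.8]
along at x=-8.5 [-12.   19.   63.2  76.2]
along at x=8 [-12.   18.8  63.   75.6]
along at x=9 [-11.8  18.6  64.   74.6]
along at x=0 [-12.]
```

View pics/rect3.png

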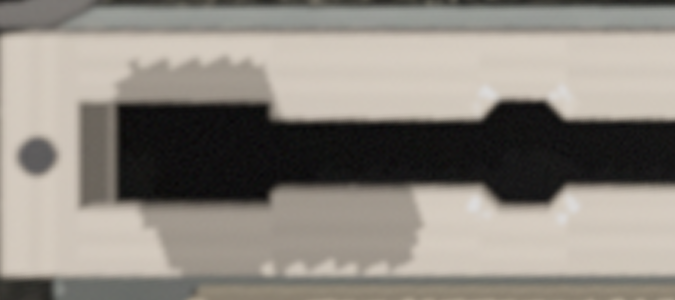

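Edges agree within about 0.5 mm (opening centred at 0, slot centre at -0.5 mm, keyhole at +69.7 mm). Next I'll move over the opening and stop 4 mm above it.

Run:
```python
from h import *
plan(*now(),[(tcp(0,-.0005,.045),RT),(tcp(0,-.0005,.006),RT)],4)
```

```text
[-0.1, 0.0, -0.1] [0.0, -0.0453, -0.0007] | 0.1 0.045
[0.0, 0.0, -0.0] [0.0, -0.0, 0.039] | 0.0 0.039
```

>>> apply_moves([
  [0,0,0,0,-0.015,0,0],
  [0,0,0,0,-0.03,0,0],
  [-0.1,0,-0.1,0,-0.0453,-0.0007,0],
  [-0.1,0,-0.1,0,-0.0453,-0.0007,0],
])

```text
t: 7.27
tool_pos: [0.4252, 0.0038, 0.3923]
ee_rot: [0.228, 0.956, 0.179, 0.041]
force: [-0.0, 0.7, -1.5]
gripper_width: 0.172
finger_force: 81.9
```

>>> apply_moves([
  [0,0,0,0,0,0.013,0],
  [0,0,0,0,0,0.026,0],
  [0,0,0,0,0,0.039,0],
  [0,0,0,0,0,0.039,0],
  [0,0,0,0,0,0.039,0],
])

```text
t: 7.68
tool_pos: [0.4332, -0.014, 0.3587]
ee_rot: [0.229, 0.956, 0.178, 0.042]
force: [-0.9, 0.3, -0.8]
gripper_width: 0.175
finger_force: 81.9
```

```bash
cat >> h.py <<'E'
def stud():
    s=r.get_state();M=q2R(s["ee_rot"]);q=s["tool_pos"]+L*M[:,2]-O
    print("along %.1f uphill %.1f height %.1f mm"%tuple(1000*q@np.stack([yd,xd,n],1)),"F(y,x,n)",(s["force"]@np.stack([yd,xd,n],1)).round(1),"mom",s["moment"].round(2),"rot err",np.degrees(R.from_matrix(RT.T@M).as_rotvec()).round(2))
E
python3 - <<'E'
from h import *
stud();plan(*now(),[(tcp(0,-.0005,-.008),RT)],4)
E
```

```text
along -0.5 uphill 0.2 height 5.3 mm F(y,x,n) [-0.7 -0.9 -0.5] mom [ 0.28  0.07 -0.01] rot err [-0.01 -0.11  0.06]
[0.0, 0.1, -0.1] [0.0001, -0.0007, 0.0133] | 0.1 0.013
```

>>> apply_moves([
  [0,0.1,0,0.0003,-0.0006,0.002,0],
  [0,0.1,0,0.0003,-0.0006,0.005,0],
  [0,0.1,0,0.0003,-0.0006,0.008,0],
  [0,0.1,0,0.0003,-0.0006,0.011,0],
  [0,0.1,0,0.0003,-0.0006,0.013,0],
])

```text
t: 8.1
tool_pos: [0.4349, -0.0175, 0.347]
ee_rot: [0.229, 0.956, 0.18, 0.044]
force: [0.2, -0.5, -1.7]
gripper_width: 0.18
finger_force: 81.9
```

Run:
```python
from h import *
stud()
```

```text
along 0.8 uphill -1.5 height -6.9 mm F(y,x,n) [-0.  -0.3 -1.7] mom [ 0.3   0.15 -0.01] rot err [-0.04  0.12 -0.06]
```

>>> apply_moves([
  [0,0,0,0,0,0.002,0],
  [0,0,0,0,0,0.004,0],
  [0,0,0,0,0,0.006,0],
  [0,0,0,0,0,0.006,0],
  [0,0,0,0,0,0.006,0],
])

```text
t: 8.52
tool_pos: [0.4359, -0.02, 0.3416]
ee_rot: [0.229, 0.956, 0.179, 0.043]
force: [-0.2, -0.4, -1.2]
gripper_width: 0.176
finger_force: 81.9
```

Run:
```python
from h import *
stud()
```

```text
along 0.6 uphill -1.6 height -12.9 mm F(y,x,n) [-0.4 -0.3 -1.2] mom [ 0.29  0.08 -0.  ] rot err [-0.02  0.09 -0.07]
```

>>> apply_moves([
  [0,0,0,-0.0005,0.001,0,0],
  [0,0,0,-0.0005,0.001,0.001,0],
  [0,0,0,-0.0005,0.001,0.0018,0],
  [0,0,0,-0.0005,0.001,0.0018,0],
])

```text
t: 8.85
tool_pos: [0.436, -0.0218, 0.3405]
ee_rot: [0.229, 0.956, 0.179, 0.044]
force: [0.4, -0.1, -0.5]
gripper_width: 0.176
finger_force: 81.9
```

Run:
```python
from h import *
stud()
```

```text
along 0.1 uphill -0.5 height -14.7 mm F(y,x,n) [ 0.3  0.  -0.6] mom [0.33 0.15 0.01] rot err [-0.03  0.1  -0.06]
```

>>> apply_moves([
  [0,0,0,0,0,0.0005,0],
  [0,0,0,0,0,0.001,0],
  [0,0,0,0,0,0.001,0],
])

```text
t: 9.1
tool_pos: [0.4362, -0.0222, 0.3396]
ee_rot: [0.229, 0.956, 0.179, 0.044]
force: [0.4, 0.4, -0.8]
gripper_width: 0.173
finger_force: 81.9
```

>>> apply_moves([
  [0,0,0,0,0,0.0005,0],
  [0,0,0,0,0,0.0007,0],
  [0,0,0,0,0,0.0007,0],
])

```text
t: 9.35
tool_pos: [0.4361, -0.0222, 0.3395]
ee_rot: [0.229, 0.956, 0.179, 0.044]
force: [-1.9, 1.8, 5.0]
gripper_width: 0.177
finger_force: 83.2
```

Run:
```python
from h import *
stud()
```

```text
along 0.2 uphill -0.5 height -15.8 mm F(y,x,n) [-1.1  0.2  5.5] mom [ 0.35  0.27 -0.05] rot err [-0.06  0.13 -0.06]
```

The collar is resting on the rail (5.5 N at height -15.8). I'll ease up 0.4 mm and slide along.

>>> apply_moves([
  [0,-0.1,0,0.002,0,-0.0005,0],
  [0,-0.1,0,0.006,0,-0.0005,0],
  [0,-0.1,0,0.011,0,-0.0005,0],
  [0,-0.1,0,0.016,0,-0.0005,0],
  [0,-0.1,0,0.02,0,-0.0005,0],
])

```text
t: 9.77
tool_pos: [0.4551, -0.0148, 0.3395]
ee_rot: [0.229, 0.956, 0.179, 0.042]
force: [-2.7, 1.6, 4.5]
gripper_width: 0.177
finger_force: 82.6
```

Run:
```python
from h import *
stud()
```

```text
along 19.9 uphill -0.6 height -15.7 mm F(y,x,n) [-1.9 -0.1  5.2] mom [ 0.17  0.53 -0.25] rot err [-0.03 -0.05 -0.06]
```

>>> apply_moves([
  [0,0,0,0.005,0,0,0],
  [0,0,0,0.011,0,0,0],
  [0,0,0,0.017,0,0,0],
  [0,0,0,0.023,0,0,0],
  [0,0,0,0.028,0,0,0],
])

```text
t: 10.18
tool_pos: [0.4818, -0.0046, 0.3395]
ee_rot: [0.229, 0.956, 0.179, 0.043]
force: [-3.0, 0.9, 4.1]
gripper_width: 0.175
finger_force: 82.9
```

>>> apply_moves([
  [0,0,0,0.004,0,0,0],
  [0,0,0,0.008,0,0,0],
  [0,0,0,0.012,0,0,0],
  [0,0,0,0.016,0,0,0],
  [0,0,0,0.016,0,0,0],
])

```text
t: 10.6
tool_pos: [0.4968, 0.0012, 0.3396]
ee_rot: [0.229, 0.956, 0.179, 0.044]
force: [-2.1, 3.1, 3.4]
gripper_width: 0.177
finger_force: 82.9
```

Run:
```python
from h import *
stud()
```

```text
along 65.2 uphill -0.4 height -15.7 mm F(y,x,n) [-0.8 -1.7  4.6] mom [ 0.29  0.35 -0.04] rot err [-0.04  0.11 -0.04]
```

>>> apply_moves([
  [0,0,0,0.0015,0,0,0],
  [0,0,0,0.003,0,0,0],
  [0,0,0,0.0045,0,0,0],
  [0,0,0,0.0045,0,0,0],
])

```text
t: 10.93
tool_pos: [0.4999, 0.0025, 0.3395]
ee_rot: [0.229, 0.956, 0.179, 0.042]
force: [-3.9, 1.7, 5.2]
gripper_width: 0.176
finger_force: 83.0
```

Run:
```python
from h import *
stud()
```

```text
along 67.9 uphill -0.7 height -15.8 mm F(y,x,n) [-3.  -0.3  5.9] mom [ 0.14  0.61 -0.3 ] rot err [-0.03 -0.05 -0.06]
```

>>> apply_moves([
  [0,0,0,0.0005,0,0,0],
  [0,0,0,0.001,0,0,0],
  [0,0,0,0.001,0,0,0],
  [0,0,0,0.001,0,0,0],
])

```text
t: 11.27
tool_pos: [0.5006, 0.0028, 0.3395]
ee_rot: [0.229, 0.956, 0.179, 0.042]
force: [-4.1, 1.9, 5.7]
gripper_width: 0.174
finger_force: 83.1
```

>>> apply_moves([
  [0,0,0,0,0,0,0],
  [0,0,0,0,0,0,0],
  [0,0,0,0,0,0,0],
])

```text
t: 11.52
tool_pos: [0.5006, 0.0028, 0.3395]
ee_rot: [0.229, 0.956, 0.179, 0.042]
force: [-4.1, 1.2, 4.0]
gripper_width: 0.173
finger_force: 83.1
```

Run:
```python
from h import *
stud()
```

```text
along 68.6 uphill -0.7 height -15.8 mm F(y,x,n) [-3.4 -0.5  4.8] mom [ 0.1   0.71 -0.37] rot err [-0.03 -0.07 -0.06]
```

>>> apply_moves([
  [0,0,0,0.0005,0,-0.0004,0],
  [0,0,0,0.0012,0,-0.0004,0],
  [0,0,0,0.0012,0,-0.0004,0],
  [0,0,0,0.0012,0,-0.0004,0],
])

```text
t: 11.85
tool_pos: [0.5026, 0.0034, 0.3396]
ee_rot: [0.229, 0.956, 0.179, 0.043]
force: [-0.0, 0.5, -1.5]
gripper_width: 0.175
finger_force: 82.0
```

Run:
```python
from h import *
stud()
```

```text
along 71.2 uphill -0.5 height -15.7 mm F(y,x,n) [ 0.2 -1.1 -1.1] mom [0.28 0.14 0.11] rot err [-0.03  0.07 -0.05]
```

>>> apply_moves([
  [0,-0.1,0,-0.0006,0,0,0],
  [0,-0.1,0,-0.0012,0,0,0],
  [0,-0.1,0,-0.0012,0,0,0],
  [0,-0.1,0,-0.0012,0,0,0],
])

```text
t: 12.18
tool_pos: [0.5009, 0.0031, 0.3397]
ee_rot: [0.23, 0.956, 0.179, 0.042]
force: [-0.1, 0.7, -1.2]
gripper_width: 0.179
finger_force: 82.0
```

Run:
```python
from h import *
stud()
```

```text
along 68.8 uphill -0.7 height -15.5 mm F(y,x,n) [ 0.1 -1.1 -0.7] mom [ 0.34  0.14 -0.01] rot err [-0.03 -0.1  -0.06]
```

>>> apply_moves([
  [0,0,0,0.0005,0,0,0],
  [0,0,0,0.001,0.0002,0,0],
  [0,0,0,0.001,0.0002,0,0],
  [0,0,0,0.001,0.0002,0,0],
])

```text
t: 12.52
tool_pos: [0.502, 0.0033, 0.34]
ee_rot: [0.23, 0.956, 0.179, 0.042]
force: [-0.1, 0.5, -1.7]
gripper_width: 0.177
finger_force: 82.0
```

Run:
```python
from h import *
stud()
```

```text
along 70.0 uphill -0.3 height -15.4 mm F(y,x,n) [ 0.  -1.2 -1.2] mom [ 0.31  0.13 -0.01] rot err [-0.04 -0.08 -0.06]
```

At (70.0, -0.3), free of contact. I'll start the quarter turn, which is negative about tool z.

>>> apply_moves([
  [0,0,-3,-0.0002,-0.0002,0,0],
  [0,0,-7,-0.0002,-0.0002,0,0],
  [0,0,-11,-0.0002,-0.0002,0,0],
  [0,0,-15,-0.0002,-0.0002,0,0],
  [0,0,-18,-0.0002,-0.0002,0,0],
])

```text
t: 12.93
tool_pos: [0.5017, 0.0034, 0.3398]
ee_rot: [0.233, 0.915, 0.328, 0.005]
force: [-0.0, -0.2, -1.3]
gripper_width: 0.181
finger_force: 81.8
```

Run:
```python
from h import *
stud()
```

```text
along 69.7 uphill -0.6 height -15.4 mm F(y,x,n) [-0.1 -0.4 -1.3] mom [0.31 0.12 0.01] rot err [ -0.02  -0.1  -18.25]
```

>>> apply_moves([
  [0,0,-4,0,0,0,0],
  [0,0,-9,0,0,0,0],
  [0,0,-14,0,0,0,0],
  [0,0,-19,0,0,0,0],
  [0,0,-24,0,0,0,0],
])

```text
t: 13.35
tool_pos: [0.5015, 0.0037, 0.3396]
ee_rot: [0.229, 0.827, 0.511, -0.043]
force: [-0.4, 0.6, -2.4]
gripper_width: 0.181
finger_force: 81.8
```

Run:
```python
from h import *
stud()
```

```text
along 69.7 uphill -1.3 height -15.4 mm F(y,x,n) [-0.1 -1.7 -1.8] mom [0.67 0.11 0.08] rot err [  0.06  -0.06 -42.28]
```

>>> apply_moves([
  [0,0,-3,-0.0005,0.0005,0,0],
  [0,0,-8,-0.0005,0.0005,0,0],
  [0,0,-13,-0.0005,0.0005,0,0],
  [0,0,-18,-0.0005,0.0005,0,0],
  [0,0,-23,-0.0005,0.0005,0,0],
])

```text
t: 13.77
tool_pos: [0.501, 0.0034, 0.3394]
ee_rot: [0.215, 0.709, 0.666, -0.089]
force: [-2.2, 2.8, -3.2]
gripper_width: 0.175
finger_force: 81.7
```

Run:
```python
from h import *
stud()
```

```text
along 68.7 uphill -1.6 height -15.6 mm F(y,x,n) [-1.  -4.4 -1.4] mom [ 0.96  0.47 -0.1 ] rot err [  0.21  -0.09 -65.28]
```

```bash
cat >> h.py <<'E'
def tgt(ang,a=.0697,b=-.0005,h=-.0154):
    plan(*now(),[(tcp(a,b,h),RT@R.from_rotvec([0,0,-np.radians(ang)]).as_matrix())],4,2)
E
python3 - <<'E'
from h import *
s=r.get_state();M=q2R(s["ee_rot"]);print("tilt yd,xd deg",np.degrees(M[:,2]@yd),np.degrees(M[:,2]@xd));print(s["tool_pos"]-tcp(.0697,-.0005,-.0154))
tgt(65.3)
E
```

```text
tilt yd,xd deg -0.18344275327684398 -0.1204518538287957
[-0.00038769  0.00036842 -0.00048694]
[-0.22, -0.03, -0.02] [-0.0005, 0.0005, -0.0002] | 0.2 0.001
```

>>> apply_moves([
  [0,0,0,0,0,0,0],
  [0,0,0,0,0,0,0],
])

```text
t: 13.93
tool_pos: [0.5011, 0.0033, 0.3395]
ee_rot: [0.215, 0.711, 0.664, -0.088]
force: [-1.4, 4.6, -2.8]
gripper_width: 0.175
finger_force: 81.7
```

Run:
```python
from h import *
stud();s=r.get_state();M=q2R(s["ee_rot"]);print("tilt yd,xd deg",np.degrees(M[:,2]@yd),np.degrees(M[:,2]@xd))
tgt(67)
```

```text
along 68.8 uphill -1.4 height -15.6 mm F(y,x,n) [ 0.4 -5.5 -0.3] mom [ 1.29  0.48 -0.04] rot err [  0.18  -0.09 -64.92]
tilt yd,xd deg -0.1671767276676259 -0.09927361118473378
[-0.19, -0.02, -2.08] [-0.0004, 0.0004, -0.0002] | 2.1 0.001
```

>>> apply_moves([
  [0,0,0,0.0008,0.0001,0,0],
  [0,0,-3,0.0008,0.0001,0,0],
  [0,0,-6,0.0008,0.0001,0,0],
  [0,0,-9,0.0008,0.0001,0,0],
  [0,0,-12,0.0008,0.0001,0,0],
])

```text
t: 14.35
tool_pos: [0.5007, 0.0036, 0.3392]
ee_rot: [0.204, 0.637, 0.735, -0.112]
force: [-4.3, 3.9, -1.7]
gripper_width: 0.177
finger_force: 81.9
```

Run:
```python
from h import *
stud();tgt(90)
```

```text
along 67.7 uphill -1.9 height -15.7 mm F(y,x,n) [-2.6 -5.4  0.9] mom [ 1.    0.92 -0.29] rot err [  0.31  -0.25 -77.12]
[-0.37, -0.04, -12.88] [-0.001, 0.0007, -0.0003] | 12.9 0.001
```

Run:
```python
from h import *
s=r.get_state();im,d=r.capture("wrist")
a=cv2.resize(im[60:400,140:540],None,fx=1.75,fy=1.75,interpolation=cv2.INTER_CUBIC);cv2.imwrite("pics/w4.png",a[:,:,::-1])
```

```text
(no output)
```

View pics/w4.png

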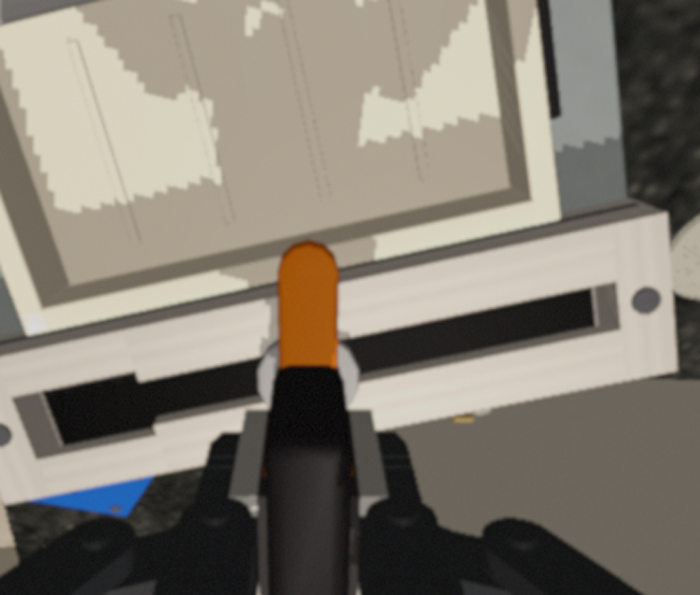

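The toe already reaches over the tray rim at (308,250 in the crop), the stud is still square in the fingers, and the tray has not moved. I'll finish the turn while easing off the contact force.

>>> apply_moves([
  [0,0,-2,0.0003,-0.0002,0,0],
  [0,0,-5,0.0005,-0.0004,0,0],
  [0,0,-8,0.0005,-0.0004,0,0],
  [0,0,-11,0.0005,-0.0004,0,0],
  [0,0,-13,0.0005,-0.0004,0,0],
])

```text
t: 14.82
tool_pos: [0.5005, 0.0039, 0.339]
ee_rot: [0.19, 0.549, 0.803, -0.134]
force: [-3.8, 2.8, -1.6]
gripper_width: 0.178
finger_force: 81.8
```

>>> apply_moves([
  [0,0,0,0,0,0,0],
  [0,0,0,0,0,0,0],
])

```text
t: 14.98
tool_pos: [0.5007, 0.004, 0.3391]
ee_rot: [0.191, 0.55, 0.802, -0.133]
force: [-3.7, 2.7, -3.7]
gripper_width: 0.18
finger_force: 81.7
```

Run:
```python
from h import *
stud();tgt(90)
```

```text
along 68.3 uphill -2.0 height -15.6 mm F(y,x,n) [-2.5 -5.1 -1.6] mom [ 1.    0.86 -0.27] rot err [  0.23  -0.17 -89.96]
[-0.26, -0.04, -0.04] [-0.0014, 0.0003, -0.0002] | 0.3 0.001
```

>>> apply_moves([
  [0,0,0,0.0004,-0.0002,0,0],
  [0,0,0,0.0008,-0.0004,0.0002,0],
  [0,0,0,0.0008,-0.0004,0.0003,0],
  [0,0,0,0.0008,-0.0004,0.0003,0],
])

```text
t: 15.32
tool_pos: [0.5009, 0.0043, 0.3389]
ee_rot: [0.192, 0.549, 0.802, -0.133]
force: [-2.6, 2.3, -2.6]
gripper_width: 0.173
finger_force: 81.7
```

Run:
```python
from h import *
stud();tgt(90)
```

```text
along 69.2 uphill -2.1 height -15.7 mm F(y,x,n) [-1.6 -3.9 -0.9] mom [ 0.96  0.78 -0.23] rot err [ 7.000e-02 -1.100e-01 -9.004e+01]
[-0.11, 0.03, 0.04] [-0.0017, 0.0, -0.0003] | 0.1 0.002
```

>>> apply_moves([
  [0,0,0,0.0006,-0.0002,0.0002,0],
  [0,0,0,0.0012,-0.0003,0.0004,0],
  [0,0,0,0.0012,-0.0003,0.0004,0],
  [0,0,0,0.0012,-0.0003,0.0004,0],
])

```text
t: 15.65
tool_pos: [0.5008, 0.0048, 0.3386]
ee_rot: [0.193, 0.549, 0.802, -0.133]
force: [-2.7, 2.1, 1.4]
gripper_width: 0.181
finger_force: 82.2
```

Run:
```python
from h import *
stud();tgt(90)
```

```text
along 69.7 uphill -2.3 height -15.7 mm F(y,x,n) [-1.8 -1.9  2.6] mom [ 0.37  0.61 -0.19] rot err [-6.000e-02 -1.100e-01 -9.006e+01]
[-0.03, 0.11, 0.06] [-0.0022, -0.0001, -0.0003] | 0.1 0.002
```

Turned 90°, the collar is seated, and only small forces remain. I'll release and retreat along the stem.

>>> apply_moves([
  [0,0,0,0,0,0,0.3],
  [0,0,0,0,0,0,0.5],
  [0,0,0,0,0,0,0.6],
  [0,0,0,0,0,0,0.6],
  [0,0,0,0,0,0,0.6],
])

```text
t: 16.07
tool_pos: [0.5008, 0.0049, 0.3382]
ee_rot: [0.193, 0.549, 0.802, -0.132]
force: [-0.2, 0.6, 0.5]
gripper_width: 0.601
finger_force: 0.0
```

>>> apply_moves([
  [0,0,0,0,0,0,0.6],
  [0,0,0,0,0,-0.01,0.6],
  [0,0,0,0,0,-0.03,0.6],
  [0,0,0,0,0,-0.05,0.6],
  [0,0,0,0,0,-0.07,0.6],
])

```text
t: 16.48
tool_pos: [0.4887, 0.0351, 0.4015]
ee_rot: [0.192, 0.549, 0.803, -0.133]
force: [0.2, 0.0, 0.1]
gripper_width: 0.599
finger_force: 0.0
```

>>> apply_moves([
  [0,0,0,0,0,-0.02,0.6],
  [0,0,0,0,0,-0.03,0.6],
  [0,0,0,0,0,-0.03,0.6],
  [0,0,0,0,0,-0.03,0.6],
])

```text
t: 16.82
tool_pos: [0.484, 0.0476, 0.4275]
ee_rot: [0.193, 0.549, 0.803, -0.132]
force: [0.1, -0.1, -0.2]
gripper_width: 0.602
finger_force: 0.0
```

Run:
```python
from h import *
stud()
s=r.get_state();im,d=r.capture("wrist");cv2.imwrite("pics/w5.png",im[:,:,::-1]);print(s["force"],s["gripper_width"])
c,T=cam2world("wrist",s);P=cloud(c,T,d);q=(P-O)@np.stack([yd,xd,n],1)*1000
b=np.stack([yd,xd,n],1)
W=q[(q[...,2]>60)&(q[...,2]<90)&(abs(q[...,0]-70)<60)&(abs(q[...,1])<60)&(d>0)];
hsv=cv2.cvtColor(im,cv2.COLOR_RGB2HSV)
t=q[(hsv[...,0]<18)&(hsv[...,1]>190)&(hsv[...,2]>100)&(abs(q[...,0]-70)<60)&(abs(q[...,1])<60)&(q[...,2]>5)&(q[...,2]<40)]
rect("wingtop",W[W[:,2]>76]/1000);rect("toe",t[:]/1000)
```

```text
along 69.5 uphill -3.2 height 84.4 mm F(y,x,n) [ 0.   0.  -0.2] mom [ 0.21  0.13 -0.02] rot err [-3.000e-02 -6.000e-02 -9.007e+01]
[ 0.0875978  -0.11788604 -0.1961104 ] 0.602298219689565
wingtop (70.64224243164062, -6.919132232666016) (16.140199661254883, 45.73490524291992) yaw -89.40554 z 0.07898618585505703 1993
toe (70.83702850341797, -32.59196472167969) (24.349380493164062, 14.6822509765625) yaw 89.73911 z 0.01372272192340637 663
```

View pics/w5.png

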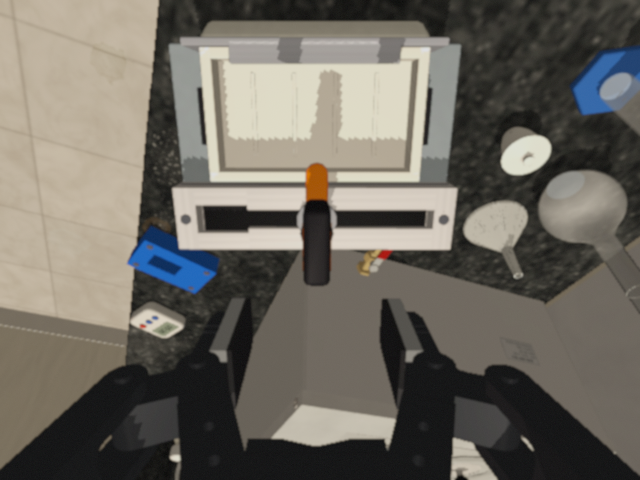

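The stud is locked across the rail within about 0.5° of a quarter turn, with its toe tip at (317,170) over the tray's upper rim. It leans slightly downhill within the head's play, as it must on this slope. The tray is square under its lip and the gripper is clear, so I'm handing in.

```bash
python3 -c "
from cell import r
print(r.close_job())"
```

```text
the job is handed in; nothing more can be done
None
```

The stud is turned a quarter turn in the keyhole seat, with its orange toe over the tray's rim and the gripper clear. It leans about 4° downhill within the head's play. I saw no sign that the tray or anything else had moved, and I handed the job in at about 17 s; no verdict was returned.

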